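Reset the vacuum chuck's bleed valve

ROBOT

A 6-joint arm with a two-finger parallel gripper is mounted at the origin on the work surface. World frame = base frame: x ahead of the robot, y to its left, z up, the work surface at z = 0. Lengths are in mm, angles in rad, forces in N, time in s.
With the tool pointing down it reaches from about 300 to 775 mm from the base axis. Payload 14.6 kg.
Tool frame: the origin (TCP) lies between the finger pads; the fingertips stand manip.finger_overhang ahead of it and the grasp point (between the pads) lies 2 mm behind it (manip.finger_overhang is the distance from the TCP to the fingertips, in mm); z points along the fingers, y is the direction in which the jaws open and shut (so a half turn about z gives the same grasp; the last joint's range is limited). The gripper opens to 94 mm and grips with 3 to 60 N. Pads are 16 mm wide; open, the fingers measure 119 mm over their backs; the gripper's body (75 mm by 177 mm) begins 78 mm behind the grasp point.
Start: joints at [1.222, 0.3, 1.521, -0, 1.321, -0.067], TCP at [152.944, 528.296, 192.746] pointing down, gripper open.
Joint ranges: [-3.03, 3.03], [-0.79, 2.21], [0.23, 2.52], [-1.04, 4.18], [0, 3.07], [-2.55, 2.55]. Speed limits (rad/s): [2.22, 2.22, 2.57, 3.14, 3.14, 3.14].

INTERFACE

Orientations are given as [roll, pitch, yaw] about the fixed x, y, z axes, in that order (R = Rz(yaw) Ry(pitch) Rx(roll)).
In Python, from cell import manip gives the robot as it stands.
- The arm moves only by the tool drive_tool, never from a script. Its argument "steps" is a list of rows, each an object with "delta_pos": the shift along the world's x, y, z in mm, a list of three; "yaw": the turn about the world's z in rad; "hand": the finger opening in mm, from 0 to 94. A call has 1 to 5 rows; each row shifts and turns the commanded pose from where the row before left it; what a row does not reach is not made up. A row lasts 1/12 s, in which the tool goes at most 41.7 mm and 7.16 degrees, less where a joint would pass 70% of its speed; a pose out of reach is approached as far as the arm can. A call is refused whole if a number of a shift passes 41.7 or a number of a turn 0.125, either way. A call with a gripper value outside its range is refused whole. The fingers move at their own pace and stop on an object; "squeeze" is the grip in N (left out, the last holds). Time passes only in rows, so rows that do not move let the fingers close. It gives the time, the measured TCP pose, the force and the opening at its end, in the units of the state.
- manip.read_state(): the state, without advancing time (a new reading comes with each control period).
- manip.camera(name): name is "side" or "top" or "wrist"; returns a dict with "frame" (384x512x3 uint8, red, green, blue), "range_z" (384x512 float32, mm along the optical axis (not along the pixel's ray), 0 where there is no reading), "intrinsics" (3x3 intrinsics, pixels), "position" and "attitude" of the camera in the world. Camera axes: x right, y down, z forward; pixel columns grow to the right and rows downward; lengths in mm; the calibration is good to about 2 mm. A picture is of the moment at which its call begins.
- manip.sign_off(): hands the job in, once; it reports no verdict.
The state is a dict: "clock": time; "joints": joint angles; "qd": joint speeds; "effort": joint torques, N m; "eef_pos": TCP position; "eef_rot": TCP orientation; "wrist_force": force on the tool from outside, world axes, zero at the start; "moment": the same for the moment, N m; "finger_gap": finger opening in mm.
Only numpy, scipy, OpenCV 4.12 (cv2) and the standard library are available. Lean on these libraries where they do the work, as an engineer would, in place of code of your own. Each camera call takes 0.05 s, during which the arm holds its last target.

TASK

Set the vacuum chuck's bleed valve: first push the sprung dump plunger all the way down to its stop, then turn the large handwheel clockwise by its crank knob until it stops, and back it off exactly two full turns. Finish while still gripping the crank knob between the fingers, keeping the wheel still there: do not let go at the end. Do not turn the small handwheel or move the other things on the bench.

Things in the scene. Friction and masses are not known exactly. Their poses are not given: they have to be found in the camera images.
- plunger_top (a point): Centre of the top face of the sprung dump plunger: plain steel mushroom head 38 mm across, 10 mm thick, on a brass cylinder on an 80 mm square plate bolted to the bench. Free height 85 mm above the bench. It moves straight down 14 mm to a hard stop against a spring: 3 N starts it, 9 N at the bottom; it springs back by itself.
- plunger (a joint): Travel of the dump plunger in m: 0 = up, 0.014 = fully down at its hard stop.
- wheel_center (a point): Fixed point on the vertical axis of the large steel handwheel, at mid-thickness of its rim, 95 mm above the bench. Level wheel, three spokes, rim centre line of radius 55 mm, rim bar 14 mm thick; hub at most 16 mm above this point. With the valve closed the crank knob lies along this point's +x axis; open, at the valve joint's angle counter-clockwise from it.
- knob_center (a point): Middle (half-way up) of the crank knob: black upright round knob 23 mm thick, 52 mm tall, standing on the large wheel's rim 55 mm from its axis; the middle is 36 mm above the wheel's centre (131 mm above the bench). It spins freely on its own upright pin, so a gripper holding it can lead it round in a circle without turning itself.
- valve (a joint): Angle of the large handwheel in rad: 0 = closed, at its hard stop; grows as it opens, counter-clockwise seen from above (clockwise closes). One turn is 6.283; three turns are available. Starts less than one turn open. Stiff: about 2.2 N at the knob moves it, and it stays where it is left.
- small_wheel_grip (a point): Bystander: hub of a small four-spoke handwheel, 82 mm across, with no crank knob, on a brass foot, 62 mm above the bench. Fixed to the bench; not to be turned.
- small_wheel (a joint): Angle of the small handwheel in rad; 0 at the start, grows clockwise. Must not be turned.
- faceplate: Bystander: steel ring 72 mm across, 22 mm high; origin at the centre of its underside.
- wrench: Bystander: flat steel wrench 150 mm long; origin at the underside of its middle.
- gouge: Bystander: turning gouge 340 mm long, round dark wooden handle and steel blade, lying along its x axis; origin at the underside near its middle.
- spray_can: Bystander: upright spray can 64 mm across, 190 mm tall; origin at the centre of its underside.
- wax_jar: Bystander: amber jar 72 mm across, 60 mm tall; origin at the centre of its underside.
- bowl_blank: Bystander: round wooden blank 100 mm across, 45 mm high; origin at the centre of its underside.
- turned_bowl: Bystander: wooden bowl 120 mm across, 50 mm high; origin at the centre of its underside.
- crank_knob: The crank knob itself; origin at the centre of its foot, 26 mm below its middle. Its own turning about its pin is of no matter.

How it is judged (in metres and radians):
On the way, in this order (a step that is already met when the one before it is completed fails the run):
1. the dump plunger is pushed fully down (at least 12.8 of its 14 mm) (value of joint plunger above 0.0128 m), for 0.1 s.
2. the large handwheel is turned clockwise to its closed stop (within 0.08 rad) (value of joint valve below 0.08 rad), for 0.1 s.
At the end, for the whole second after the job is handed in: The large handwheel is 12.57 rad (two turns, within 0.2) open and at rest; the fingers grip its crank knob (over 3 N, grasp point within 15 mm of the knob axis and 30 mm of its middle); the dump plunger is back up (within 2 mm) (value of joint valve between 12.366 and 12.766 rad and velocity of joint valve between -0.05 and 0.05 rad/s and contact force between the fingers and crank_knob above 3 N and horizontal distance between the grasp point and knob_center below 0.015 m and distance between the grasp point and knob_center below 0.03 m and value of joint plunger below 0.002 m); the arm keeps its last pose, push and grip.
It fails at once if the small handwheel is turned by more than 0.15 rad (value of joint small_wheel above 0.15 rad).
It fails at once if a bystander is moved by more than 30 mm (distance of any of faceplate, wrench, gouge, spray_can, wax_jar, bowl_blank, turned_bowl from where it was at the start of the episode above 0.03 m).
It also fails if it takes over 72 s, if anything falls off the work surface, if the arm or the gripper's body presses on something with over 40 N, if the wrist force passes 120 N, or if a joint passes its speed limit or range.

## Working session

There is one attempt and no reset: what is moved stays moved. The work goes in short steps, Python scripts to look and compute and a tool call to move; the robot and the scene stay as the last step left them, time stands still between calls to the robot, and variables do not carry over. Pictures are saved under pics/ and viewed, and the job is handed in when it is done.

Besides the shell and the picture viewer there is one more tool, called after "Emit:" as name(argument=value, ...), one argument or row to a line, values as JSON. drive_tool: Moves the arm, as the interface text tells. Its arguments: {"type":"object","properties":{"steps":{"type":"array"},"squeeze":{"type":"number"}},"required":["steps"]}

```bash
mkdir -p pics; ls; python3 - <<'E'
from cell import manip
import cv2, numpy as np
print(manip.read_state(), manip.finger_overhang)
for n in ["top","side","wrist"]:
    c=manip.camera(n)
    cv2.imwrite(f"pics/{n}0.png",c["frame"][:,:,::-1]); np.savez(f"{n}0.npz",**c)
    print(n,c["intrinsics"],c["position"],c["attitude"])
E
```

```text
pics
{'clock': 0.0, 'joints': array([ 1.22241317e+00,  3.00440859e-01,  1.52157029e+00, -8.30147817e-06,
        1.32066748e+00, -6.66162904e-02]), 'qd': array([-0.00124011,  0.00030764, -0.00015842,  0.0013989 , -0.00146616,
       -0.00038352]), 'effort': array([-7.05341081e-04, -5.31821716e+01, -3.52705014e+01,  7.07658450e-02,
        2.47379526e-02, -7.44307886e-05]), 'eef_pos': array([152.85284342, 528.05916007, 192.20748079]), 'eef_rot': array([-3.14050855e+00, -6.42670305e-05,  2.85982781e+00]), 'wrist_force': array([-0.27893023,  0.72965276, -0.07235609]), 'moment': array([ 0.01467371,  0.05719606, -0.02056754]), 'finger_gap': 93.7215817440369} 17.0
top [[348.16210423   0.         251.61955199]
 [  0.         348.16210423 192.6896192 ]
 [  0.           0.           1.        ]] [ 468.21859653   11.74607946 1102.93625543] [-3.05156518 -0.01027514 -1.57878861]
side [[472.19560343   0.         254.02543156]
 [  0.         472.19560343 191.36715573]
 [  0.           0.           1.        ]] [ -42.20233634 -750.90470108  893.45544536] [-2.25591815  0.02234769 -0.67200515]
wrist [[275.12284908   0.         253.27429767]
 [  0.         275.12284908 195.13641223]
 [  0.           0.           1.        ]] [ 87.73508719 546.4833801  385.00193228] [2.90241968e+00 8.50831429e-04 1.28991785e+00]
```

View pics/top0.png

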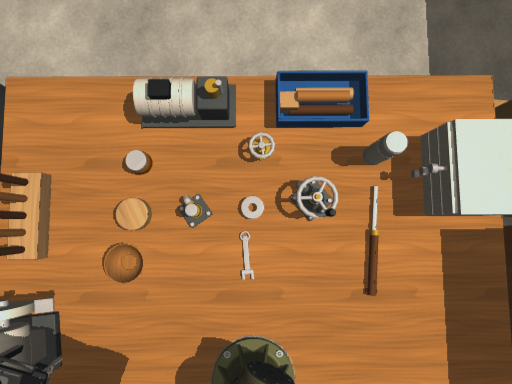

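View pics/side0.png

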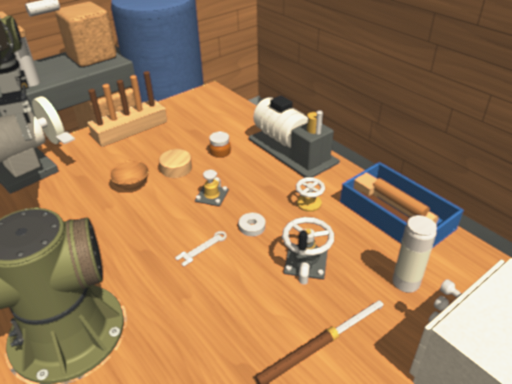

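```bash
cat > h.py <<'E'
import numpy as np
from scipy.spatial.transform import Rotation as R
def pts(c):
    K=c["intrinsics"];d=c["range_z"]
    v,u=np.mgrid[0:384,0:512]
    p=np.stack([(u-K[0,2])/K[0,0]*d,(v-K[1,2])/K[1,1]*d,d],-1)
    return p@R.from_euler('xyz',c["attitude"]).as_matrix().T+c["position"]
def ray(c,u,v,z):
    K=c["intrinsics"]
    r=R.from_euler('xyz',c["attitude"]).as_matrix()@np.array([(u-K[0,2])/K[0,0],(v-K[1,2])/K[1,1],1])
    return c["position"]+r*(z-c["position"][2])/r[2]
E
python3 - <<'E'
from h import *; import cv2
for n in ["top","side"]:
    c=np.load(n+"0.npz");P=pts(c);z=P[...,2].copy();z[c["range_z"]==0]=0
    im=cv2.applyColorMap(np.clip(z*1.2,0,255).astype(np.uint8),cv2.COLORMAP_JET)
    cv2.imwrite(f"pics/{n}z.png",im)
E
```

```text
(no output)
```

View pics/topz.png

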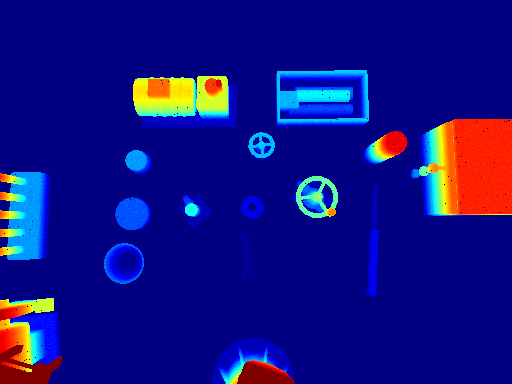

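The top view shows the plunger at about (192,210), the large wheel hub at about (317,197) and the black knob at about (331,212). The small wheel is at (261,146) and the spray can at (395,145). Next I'll measure them.

```bash
python3 - <<'E'
from h import *; import cv2
for n,w in [("top",None),("side",None)]:
    c=np.load(n+"0.npz");P=pts(c);z=P[...,2]
    v,u=np.mgrid[0:384,0:512]
    if n=="top":
        W=(abs(u-317)<32)&(abs(v-197)<32); Q=(abs(u-192)<15)&(abs(v-210)<15)
    else:
        W=(abs(u-308)<32)&(abs(v-240)<50); Q=(abs(u-211)<14)&(abs(v-180)<20)
    k=W&(z>145)&(z<170); print(n,"knob top",k.sum(),P[k].mean(0),np.ptp(P[k],axis=0))
    rim=W&(z>96)&(z<110); p=P[rim]
    (cx,cy),(a,b),t=cv2.fitEllipse(cv2.convexHull(p[:,:2].astype(np.float32)))
    print("rim",rim.sum(),cx,cy,a,b,np.median(p[:,2]))
    q=Q&(z>79)&(z<95); print("plunger",q.sum(),P[q].mean(0),np.ptp(P[q],axis=0),np.median(P[q][:,2]), (P[q].max(0)+P[q].min(0))/2)
    print("table z",np.median(P[(abs(z)<15)&(v>100)&(v<300)][:,2]))
c=np.load("top0.npz");P=pts(c)
for nm,(u0,v0) in dict(can=(396,143),small=(261,146),faceplate=(252,207),gouge=(374,240),blank=(132,213),box=(436,168)).items(): print(nm,P[v0,u0], )
E
```

```text
top knob top 52 [ 500.32792579 -215.94052135  154.52753088] [19.42565784 18.6228675  14.41572701]
rim 683 546.7539672851562 -187.63323974609375 120.58982849121094 121.13131713867188 100.14757966217928
plunger 132 [512.59207124 178.37439645  83.96421959] [35.35460558 35.76919956  8.85861435] 83.92238264081612 [513.67616575 178.35131407  84.02168619]
table z -0.6130539646846955
side knob top 79 [ 497.77313444 -221.10200121  153.95970577] [21.19453148 20.13246578 14.94278455]
rim 769 545.3670654296875 -190.07080078125 120.5772476196289 124.81505584716797 101.38172373168663
plunger 103 [510.96532632 175.0612607   85.22185079] [37.78239824 37.87747309 13.13314718] 85.25526787360934 [512.17976822 178.00358554  85.73245927]
table z 1.2686631635872914
can [ 681.16270019 -385.57168299  191.34586675]
small [702.5496509  -29.03308698  70.14804228]
faceplate [522.31551909  -1.26423489  -3.39013211]
gouge [ 416.35136857 -376.25699584   24.69989155]
blank [504.53966239 362.64596193  44.27230806]
box [ 617.97099854 -506.86386999  159.56164629]
```

```bash
python3 - <<'E'
import cv2
a=cv2.imread("pics/top0.png"); b=cv2.imread("pics/side0.png")
x=cv2.resize(a[160:240,280:360],(390,390),interpolation=cv2.INTER_CUBIC);y=cv2.resize(a[180:240,160:220],(390,390),interpolation=cv2.INTER_CUBIC)
cv2.imwrite("pics/crop.png",cv2.hconcat([x,y]))
cv2.imwrite("pics/crop2.png",cv2.resize(b[150:300,180:380],(800,600),interpolation=cv2.INTER_CUBIC))
E
```

```text
(no output)
```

View pics/crop.png

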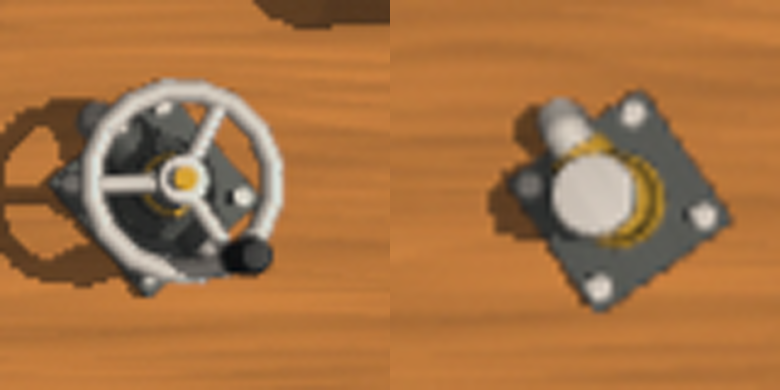

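View pics/crop2.png

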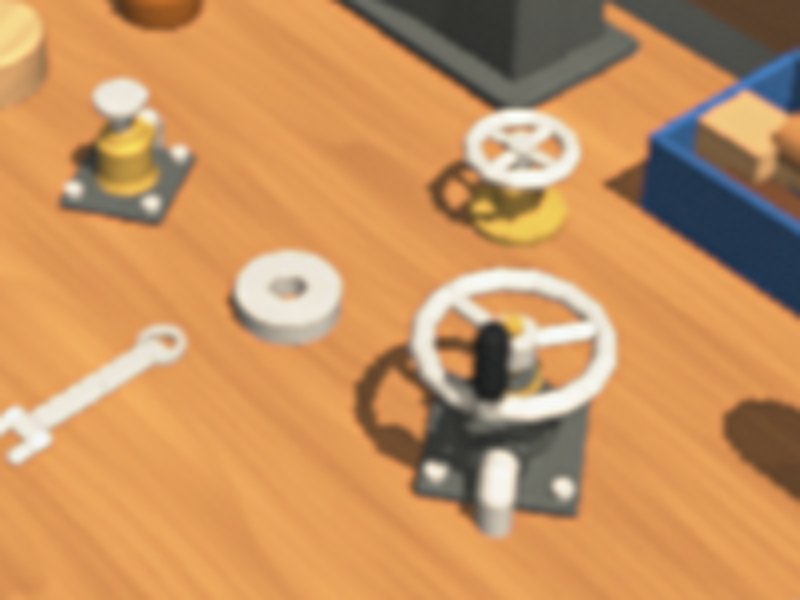

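Emit:
drive_tool(
  steps=[
    {"delta_pos": [28,-27,0],"yaw": 0,"hand": 0},
    {"delta_pos": [28,-27,0],"yaw": 0,"hand": 0},
    {"delta_pos": [28,-27,0],"yaw": 0,"hand": 0},
    {"delta_pos": [28,-27,0],"yaw": 0,"hand": 0},
    {"delta_pos": [28,-27,0],"yaw": 0,"hand": 0},
  ],
  squeeze=30,
)

```text
clock: 0.57
eef_pos: [293.8, 391.8, 192.6]
eef_rot: [-3.141, -0.0, 2.86]
wrist_force: [0.6, -0.5, 0.5]
finger_gap: 64.2
```

Emit:
drive_tool(
  steps=[
    {"delta_pos": [28,-27,0],"yaw": 0,"hand": 0},
    {"delta_pos": [28,-27,0],"yaw": 0,"hand": 0},
    {"delta_pos": [28,-27,0],"yaw": 0,"hand": 0},
    {"delta_pos": [28,-27,0],"yaw": 0,"hand": 0},
    {"delta_pos": [28,-27,0],"yaw": 0,"hand": 0},
  ],
)

```text
clock: 0.98
eef_pos: [434.0, 256.6, 192.7]
eef_rot: [-3.142, -0.0, 2.86]
wrist_force: [-0.5, 1.1, -0.4]
finger_gap: 30.7
```

Emit:
drive_tool(
  steps=[
    {"delta_pos": [28,-27,0],"yaw": 0,"hand": 0},
    {"delta_pos": [28,-27,0],"yaw": 0,"hand": 0},
    {"delta_pos": [24,-26,0],"yaw": 0,"hand": 0},
    {"delta_pos": [0,0,0],"yaw": 0,"hand": 0},
    {"delta_pos": [0,0,0],"yaw": 0,"hand": 0},
  ],
)

```text
clock: 1.4
eef_pos: [513.4, 177.1, 192.1]
eef_rot: [-3.141, -0.001, 2.857]
wrist_force: [0.4, 0.3, 0.2]
finger_gap: 0.6
```

Emit:
drive_tool(
  steps=[
    {"delta_pos": [0,0,-30],"yaw": 0,"hand": 0},
    {"delta_pos": [0,0,-30],"yaw": 0,"hand": 0},
    {"delta_pos": [0,0,-24],"yaw": 0,"hand": 0},
    {"delta_pos": [0,0,-6],"yaw": 0,"hand": 0},
    {"delta_pos": [0,0,-4],"yaw": 0,"hand": 0},
  ],
)

```text
clock: 1.82
eef_pos: [512.0, 179.1, 98.1]
eef_rot: [-3.141, -0.002, 2.861]
wrist_force: [0.0, -0.5, 2.1]
finger_gap: 0.6
```

Emit:
drive_tool(
  steps=[
    {"delta_pos": [0,0,-3],"yaw": 0,"hand": 0},
    {"delta_pos": [0,0,-3],"yaw": 0,"hand": 0},
    {"delta_pos": [0,0,0],"yaw": 0,"hand": 0},
  ],
)

```text
clock: 2.07
eef_pos: [513.2, 178.6, 93.4]
eef_rot: [3.141, 0.001, 2.86]
wrist_force: [-0.9, 0.3, 0.3]
finger_gap: 0.6
```

```bash
python3 - <<'E'
from cell import manip
import cv2
ims=[]
s=manip.camera("side")["frame"][130:230,150:270,::-1]; t=manip.camera("top")["frame"][160:260,140:260,::-1]
cv2.imwrite("pics/pl1.png",cv2.hconcat([cv2.resize(x,(400,333),interpolation=cv2.INTER_CUBIC) for x in (s,t)]))
print(manip.read_state()["wrist_force"],manip.read_state()["eef_pos"])
E
```

```text
[-0.00881594 -0.3694933  -0.76442531] [513.2518578  178.48792606  93.55669588]
```

View pics/pl1.png

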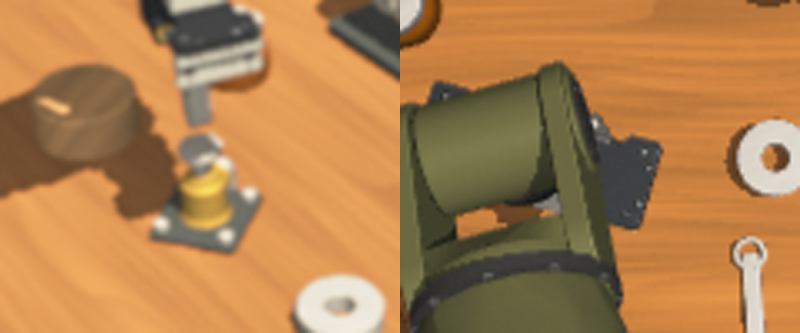

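```bash
python3 - <<'E'
from cell import manip
from h import *
c=manip.camera("side");P=pts(c)
for v in range(150,186,2):
    print(v,[tuple(P[v,u].round().astype(int)) for u in (207,210,213)])
E
```

```text
150 [(np.int64(470), np.int64(109), np.int64(221)), (np.int64(479), np.int64(108), np.int64(218)), (np.int64(484), np.int64(103), np.int64(218))]
152 [(np.int64(470), np.int64(109), np.int64(215)), (np.int64(476), np.int64(104), np.int64(215)), (np.int64(483), np.int64(101), np.int64(214))]
154 [(np.int64(470), np.int64(110), np.int64(209)), (np.int64(477), np.int64(107), np.int64(206)), (np.int64(484), np.int64(104), np.int64(205))]
156 [(np.int64(504), np.int64(169), np.int64(155)), (np.int64(513), np.int64(168), np.int64(152)), (np.int64(633), np.int64(347), np.int64(2))]
158 [(np.int64(505), np.int64(171), np.int64(147)), (np.int64(512), np.int64(167), np.int64(146)), (np.int64(520), np.int64(165), np.int64(143))]
160 [(np.int64(503), np.int64(169), np.int64(142)), (np.int64(511), np.int64(167), np.int64(140)), (np.int64(520), np.int64(165), np.int64(137))]
162 [(np.int64(501), np.int64(167), np.int64(137)), (np.int64(512), np.int64(169), np.int64(131)), (np.int64(519), np.int64(164), np.int64(131))]
164 [(np.int64(502), np.int64(170), np.int64(128)), (np.int64(510), np.int64(168
[... 796 characters left out ...]
(501), np.int64(175), np.int64(84)), (np.int64(507), np.int64(168), np.int64(85)), (np.int64(515), np.int64(165), np.int64(83))]
178 [(np.int64(498), np.int64(171), np.int64(81)), (np.int64(503), np.int64(163), np.int64(83)), (np.int64(510), np.int64(158), np.int64(82))]
180 [(np.int64(509), np.int64(191), np.int64(57)), (np.int64(508), np.int64(172), np.int64(69)), (np.int64(522), np.int64(179), np.int64(58))]
182 [(np.int64(503), np.int64(182), np.int64(57)), (np.int64(509), np.int64(174), np.int64(59)), (np.int64(517), np.int64(171), np.int64(57))]
184 [(np.int64(498), np.int64(175), np.int64(57)), (np.int64(505), np.int64(169), np.int64(57)), (np.int64(512), np.int64(165), np.int64(56))]
```

The side view shows the fingertips at z≈112, clear of the plunger head at 85, although the reported TCP z of 93.5 would put them at 76. So the reported height is about 35 mm too low. I'll rely on the cameras and contact for height.

Emit:
drive_tool(
  steps=[
    {"delta_pos": [0,0,-12],"yaw": 0,"hand": 0},
    {"delta_pos": [0,0,-8],"yaw": 0,"hand": 0},
    {"delta_pos": [0,0,0],"yaw": 0,"hand": 0},
    {"delta_pos": [0,0,0],"yaw": 0,"hand": 0},
  ],
)

```text
clock: 2.55
eef_pos: [512.8, 178.2, 72.8]
eef_rot: [-3.141, -0.001, 2.86]
wrist_force: [0.1, -0.3, 0.8]
finger_gap: 0.5
```

```bash
python3 - <<'E'
from cell import manip
from h import *; import cv2
c=manip.camera("side");P=pts(c)
s=manip.read_state();print(s["wrist_force"],s["eef_pos"])
for v in range(164,182):
    print(v,[P[v,u].round().astype(int).tolist() for u in (207,210,213)])
cv2.imwrite("pics/pl2.png",cv2.resize(c["frame"][130:230,150:270,::-1],(720,600),interpolation=cv2.INTER_CUBIC))
E
```

```text
[1.18216444 0.73745423 0.36954958] [512.99898667 178.30523043  73.05162887]
164 [[502, 170, 129], [510, 167, 126], [518, 165, 124]]
165 [[501, 169, 126], [510, 167, 123], [519, 166, 119]]
166 [[501, 170, 122], [510, 168, 119], [517, 164, 118]]
167 [[503, 173, 116], [509, 168, 116], [520, 169, 110]]
168 [[502, 172, 114], [511, 171, 110], [517, 164, 111]]
169 [[503, 174, 109], [507, 165, 112], [518, 166, 106]]
170 [[503, 174, 105], [507, 166, 108], [516, 164, 105]]
171 [[503, 175, 102], [508, 167, 103], [517, 166, 99]]
172 [[504, 178, 95], [508, 168, 99], [516, 165, 97]]
173 [[504, 179, 91], [507, 167, 97], [521, 173, 86]]
174 [[504, 179, 88], [512, 175, 86], [517, 169, 87]]
175 [[500, 173, 89], [511, 174, 83], [515, 164, 88]]
176 [[502, 176, 83], [507, 168, 85], [515, 165, 84]]
177 [[498, 170, 86], [504, 164, 86], [511, 160, 85]]
178 [[498, 171, 81], [504, 164, 82], [511, 159, 82]]
179 [[498, 172, 77], [505, 167, 77], [525, 184, 56]]
180 [[511, 194, 54], [509, 175, 66], [521, 178, 58]]
181 [[506, 187, 57], [507, 171, 66], [519, 174, 58]]
```

View pics/pl2.png

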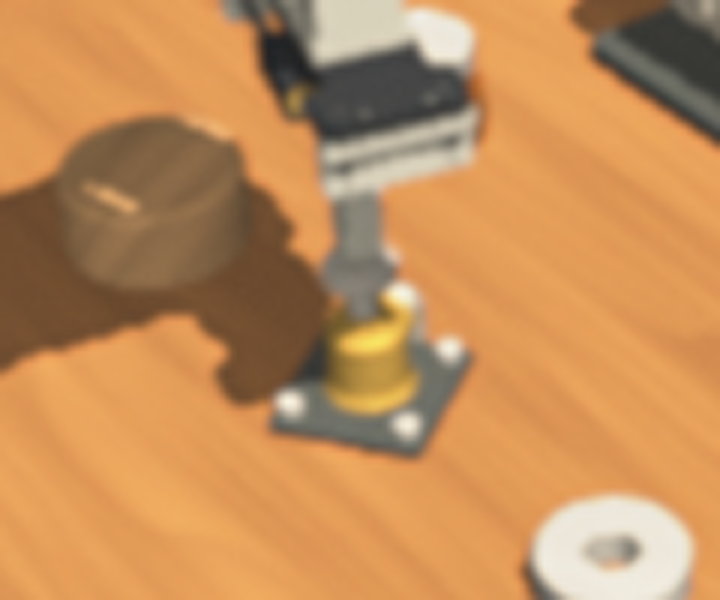

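Emit:
drive_tool(
  steps=[
    {"delta_pos": [0,0,-4],"yaw": 0,"hand": 0},
    {"delta_pos": [0,0,-4],"yaw": 0,"hand": 0},
    {"delta_pos": [0,0,0],"yaw": 0,"hand": 0},
  ],
)

```text
clock: 2.85
eef_pos: [513.3, 178.4, 64.6]
eef_rot: [3.141, 0.001, 2.86]
wrist_force: [1.1, -0.5, 6.0]
finger_gap: 0.6
```

Emit:
drive_tool(
  steps=[
    {"delta_pos": [0,0,-4],"yaw": 0,"hand": 0},
    {"delta_pos": [0,0,-4],"yaw": 0,"hand": 0},
    {"delta_pos": [0,0,0],"yaw": 0,"hand": 0},
  ],
)

```text
clock: 3.1
eef_pos: [513.5, 178.4, 58.4]
eef_rot: [3.141, 0.001, 2.86]
wrist_force: [-5.3, -1.7, 19.1]
finger_gap: 0.3
```

Emit:
drive_tool(
  steps=[
    {"delta_pos": [0,0,-2],"yaw": 0,"hand": 0},
    {"delta_pos": [0,0,0],"yaw": 0,"hand": 0},
  ],
)

```text
clock: 3.27
eef_pos: [513.9, 178.5, 58.1]
eef_rot: [3.14, 0.002, 2.86]
wrist_force: [-13.7, -3.8, 39.1]
finger_gap: 0.4
```

```bash
python3 - <<'E'
from cell import manip
from h import *; import cv2
c=manip.camera("side");P=pts(c)
s=manip.read_state();print(s["wrist_force"],s["eef_pos"])
for v in range(174,190):
    print(v,[P[v,u].round().astype(int).tolist() for u in (207,210,213)])
cv2.imwrite("pics/pl3.png",cv2.resize(c["frame"][130:230,150:270,::-1],(720,600),interpolation=cv2.INTER_CUBIC))
E
```

```text
[-13.46023822  -5.28207546  39.73185196] [513.87255372 178.53418474  58.08831898]
174 [[506, 182, 85], [509, 171, 90], [516, 166, 89]]
175 [[507, 185, 79], [507, 168, 89], [514, 163, 89]]
176 [[508, 186, 74], [508, 170, 84], [513, 163, 85]]
177 [[506, 184, 73], [507, 169, 81], [519, 173, 73]]
178 [[503, 180, 74], [510, 174, 73], [516, 168, 74]]
179 [[501, 177, 72], [509, 173, 71], [513, 163, 75]]
180 [[499, 173, 72], [504, 166, 74], [510, 159, 75]]
181 [[497, 172, 70], [502, 163, 73], [510, 160, 70]]
182 [[497, 172, 67], [501, 161, 71], [511, 161, 66]]
183 [[496, 170, 65], [502, 164, 65], [512, 164, 60]]
184 [[499, 175, 56], [505, 170, 56], [513, 166, 55]]
185 [[500, 179, 49], [504, 168, 55], [511, 164, 53]]
186 [[498, 175, 50], [-42, -751, 893], [511, 164, 50]]
187 [[498, 176, 45], [502, 167, 49], [510, 162, 48]]
188 [[495, 172, 46], [502, 167, 45], [509, 162, 45]]
189 [[494, 171, 43], [500, 164, 45], [508, 162, 41]]
```

View pics/pl3.png

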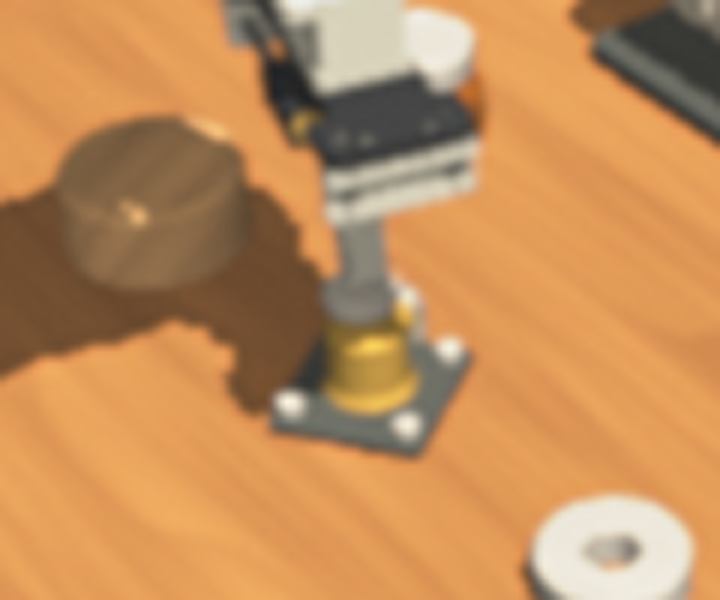

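The side view shows the plunger head pressed down to z≈72. With contact at a reported z of about 71.6 and the stop at 58, the tip is at reported z + 13. Next I'll lift and go to the knob.

Emit:
drive_tool(
  steps=[
    {"delta_pos": [0,0,12],"yaw": 0,"hand": 0},
    {"delta_pos": [0,0,30],"yaw": 0,"hand": 0},
    {"delta_pos": [0,0,40],"yaw": 0,"hand": 0},
    {"delta_pos": [0,-10,33],"yaw": 0,"hand": 70},
    {"delta_pos": [-1,-34,0],"yaw": 0,"hand": 70},
  ],
)

```text
clock: 3.73
eef_pos: [514.1, 136.7, 176.1]
eef_rot: [3.137, 0.008, 2.863]
wrist_force: [1.2, -0.3, 0.7]
finger_gap: 10.4
```

Emit:
drive_tool(
  steps=[
    {"delta_pos": [-2,-39,0],"yaw": 0,"hand": 70},
    {"delta_pos": [-2,-39,0],"yaw": 0,"hand": 70},
    {"delta_pos": [-2,-39,0],"yaw": 0,"hand": 70},
    {"delta_pos": [-2,-39,0],"yaw": 0,"hand": 70},
    {"delta_pos": [-2,-39,0],"yaw": 0,"hand": 70},
  ],
)

```text
clock: 4.15
eef_pos: [501.4, -62.5, 169.7]
eef_rot: [-3.142, -0.0, 2.86]
wrist_force: [0.3, -0.1, -0.0]
finger_gap: 43.6
```

Emit:
drive_tool(
  steps=[
    {"delta_pos": [-1,-39,0],"yaw": 0,"hand": 70},
    {"delta_pos": [-1,-39,0],"yaw": 0,"hand": 70},
    {"delta_pos": [-1,-39,0],"yaw": 0,"hand": 70},
    {"delta_pos": [0,-39,0],"yaw": 0,"hand": 70},
    {"delta_pos": [0,0,0],"yaw": 0,"hand": 70},
  ],
)

```text
clock: 4.57
eef_pos: [498.1, -222.0, 169.2]
eef_rot: [-3.141, -0.0, 2.855]
wrist_force: [0.0, 0.5, 0.2]
finger_gap: 70.0
```

```bash
python3 - <<'E'
from cell import manip
from h import *; import cv2
c=manip.camera("side");w=manip.camera("wrist");t=manip.camera("top")
s=manip.read_state();print(s["wrist_force"],s["eef_pos"],s["joints"],s["finger_gap"])
for n,x in zip("swt",(c,w,t)): np.savez(n+"1.npz",**x)
cv2.imwrite("pics/k1.png",cv2.hconcat([cv2.resize(c["frame"][130:300,220:390,::-1],(390,390),interpolation=cv2.INTER_CUBIC),cv2.resize(w["frame"][:,:,::-1],(390,390))]))
print(w["position"],w["attitude"])
E
```

```text
[ 0.88891244 -0.74628074  0.28690128] [ 498.71703031 -216.55042052  169.33066032] [-4.77105662e-01  3.06437885e-01  1.56834363e+00  1.77838201e-04
  1.26765824e+00 -1.76530798e+00] 70.19435174611274
[ 433.32683707 -200.95294636  361.89826577] [ 2.90321464e+00 -1.54545506e-04  1.28592165e+00]
```

View pics/k1.png

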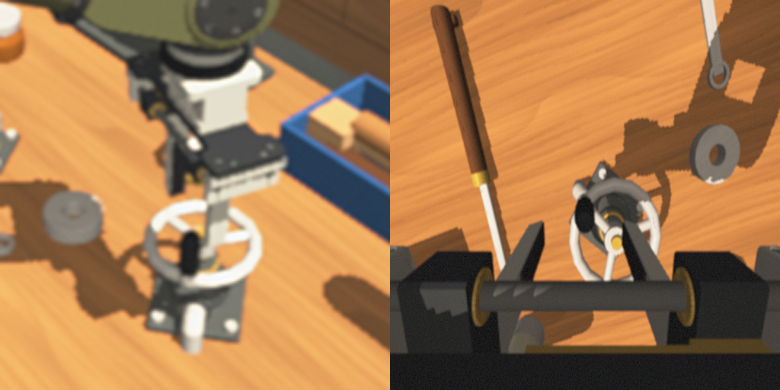

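```bash
python3 - <<'E'
from h import *
c=np.load("s1.npz");P=pts(c);v,u=np.mgrid[0:384,0:512]
z=P[...,2];m=(z>185)&(z<250)&(u>285)&(u<335)&(v>190)&(v<260)
for r in range(196,250,4):
    us=np.where(m[r])[0]
    if len(us): print(r,[(int(x),P[r,x].round().astype(int).tolist()) for x in us[::4]])
k=(z>125)&(z<170)&(u>290)&(u<312)&(v>220)&(v<260); print(P[k].mean(0), P[k].min(0),P[k].max(0))
f=c["frame"]; 
E
```

```text
196 [(293, [502, -179, 236]), (297, [507, -186, 238])]
200 [(292, [502, -177, 224]), (296, [502, -189, 231]), (300, [513, -190, 226])]
204 [(292, [504, -175, 209]), (296, [505, -186, 217]), (300, [514, -189, 213])]
208 [(292, [504, -175, 198]), (296, [506, -186, 204]), (300, [514, -190, 202])]
212 [(293, [502, -181, 191]), (297, [508, -187, 192]), (301, [520, -188, 185])]
216 [(320, [494, -269, 245])]
220 [(310, [480, -255, 232]), (314, [479, -267, 241]), (318, [489, -269, 237])]
224 [(310, [481, -256, 221]), (314, [481, -266, 229]), (318, [491, -268, 224])]
228 [(309, [479, -255, 210]), (313, [483, -263, 213]), (317, [489, -268, 214])]
232 [(309, [479, -256, 199]), (313, [480, -266, 206]), (317, [488, -270, 204])]
236 [(309, [479, -257, 189]), (313, [482, -265, 193])]
[ 496.32239245 -222.37710313  145.9366022 ] [ 488.37594516 -230.4082909   125.94118031] [ 509.15803092 -208.84023905  160.86177284]
```

The side view shows both fingers straddling the knob. In that camera the fingers' midpoint is about (497,-221) and the knob about (498,-221). I'll descend 65 mm and grip.

Emit:
drive_tool(
  steps=[
    {"delta_pos": [0,0,-30],"yaw": 0,"hand": 70},
    {"delta_pos": [0,0,-20],"yaw": 0,"hand": 70},
    {"delta_pos": [0,0,-15],"yaw": 0,"hand": 70},
    {"delta_pos": [0,0,0],"yaw": 0,"hand": 40},
    {"delta_pos": [0,0,0],"yaw": 0,"hand": 10},
  ],
  squeeze=30,
)

```text
clock: 5.13
eef_pos: [499.0, -215.5, 104.8]
eef_rot: [3.141, -0.001, 2.861]
wrist_force: [0.2, -0.7, 0.2]
finger_gap: 59.7
```

Emit:
drive_tool(
  steps=[
    {"delta_pos": [0,0,0],"yaw": 0,"hand": 10},
    {"delta_pos": [0,0,0],"yaw": 0,"hand": 10},
    {"delta_pos": [0,0,0],"yaw": 0,"hand": 10},
    {"delta_pos": [0,0,0],"yaw": 0,"hand": 10},
    {"delta_pos": [0,0,0],"yaw": 0,"hand": 10},
  ],
)

```text
clock: 5.55
eef_pos: [499.1, -216.7, 105.1]
eef_rot: [-3.141, 0.001, 2.86]
wrist_force: [-0.4, -0.3, 0.3]
finger_gap: 26.4
```

```bash
python3 - <<'E'
from cell import manip
from h import *; import cv2
c=manip.camera("side");w=manip.camera("wrist")
s=manip.read_state();print(s["wrist_force"],s["eef_pos"],s["finger_gap"])
cv2.imwrite("pics/k2.png",cv2.hconcat([cv2.resize(c["frame"][150:300,240:390,::-1],(390,390),interpolation=cv2.INTER_CUBIC),cv2.resize(w["frame"][:,:,::-1],(390,390))]))
E
```

```text
[-0.9243799  -1.48642991  2.81651957] [ 498.97608253 -216.92158605  105.08667868] 22.321372041521947
```

View pics/k2.png

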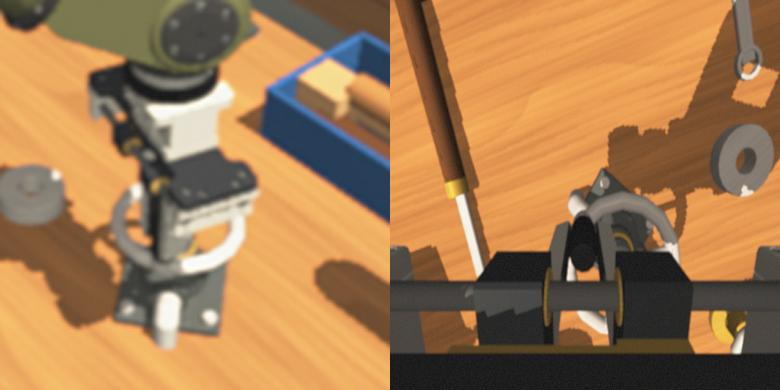

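The wrist view shows the pads closed on the knob, and the gap is 22.3 mm. Next I'll work out the circle steps.

```bash
cat > rows.py <<'E'
import sys,numpy as np
a0,st,n=map(float,sys.argv[1:4]); r=float(sys.argv[4]) if len(sys.argv)>4 else 55
a=np.radians(a0+st*np.arange(int(n)+1)); p=np.c_[np.cos(a),np.sin(a)]*r
p=p.round(0); 
for i,d in enumerate(np.diff(p,axis=0)): print(round(a0+st*(i+1)),d.tolist())
E
python3 rows.py 212 -12 30
```

```text
200 [-5.0, 10.0]
188 [-2.0, 11.0]
176 [-1.0, 12.0]
164 [2.0, 11.0]
152 [4.0, 11.0]
140 [7.0, 9.0]
128 [8.0, 8.0]
116 [10.0, 6.0]
104 [11.0, 4.0]
92 [11.0, 2.0]
80 [12.0, -1.0]
68 [11.0, -3.0]
56 [10.0, -5.0]
44 [9.0, -8.0]
32 [7.0, -9.0]
20 [5.0, -10.0]
8 [2.0, -11.0]
-4 [1.0, -12.0]
-16 [-2.0, -11.0]
-28 [-4.0, -11.0]
-40 [-7.0, -9.0]
-52 [-8.0, -8.0]
-64 [-10.0, -6.0]
-76 [-11.0, -4.0]
-88 [-11.0, -2.0]
-100 [-12.0, 1.0]
-112 [-11.0, 3.0]
-124 [-10.0, 5.0]
-136 [-9.0, 8.0]
-148 [-7.0, 9.0]
```

Emit:
drive_tool(
  steps=[
    {"delta_pos": [-5,10,0],"yaw": 0,"hand": 10},
    {"delta_pos": [-2,11,0],"yaw": 0,"hand": 10},
    {"delta_pos": [-1,12,0],"yaw": 0,"hand": 10},
    {"delta_pos": [2,11,0],"yaw": 0,"hand": 10},
    {"delta_pos": [0,0,0],"yaw": 0,"hand": 10},
  ],
)

```text
clock: 6.07
eef_pos: [494.2, -170.6, 105.1]
eef_rot: [3.141, 0.003, 2.861]
wrist_force: [7.2, -0.8, -0.3]
finger_gap: 21.9
```

Emit:
drive_tool(
  steps=[
    {"delta_pos": [4,11,0],"yaw": 0,"hand": 10},
    {"delta_pos": [7,9,0],"yaw": 0,"hand": 10},
    {"delta_pos": [8,8,0],"yaw": 0,"hand": 10},
    {"delta_pos": [10,6,0],"yaw": 0,"hand": 10},
    {"delta_pos": [0,0,0],"yaw": 0,"hand": 10},
  ],
)

```text
clock: 6.48
eef_pos: [523.9, -138.4, 105.1]
eef_rot: [-3.14, 0.004, 2.861]
wrist_force: [7.2, -10.9, 1.5]
finger_gap: 22.6
```

Emit:
drive_tool(
  steps=[
    {"delta_pos": [11,3,0],"yaw": 0,"hand": 10},
    {"delta_pos": [12,2,0],"yaw": 0,"hand": 10},
    {"delta_pos": [12,-1,0],"yaw": 0,"hand": 10},
    {"delta_pos": [11,-3,0],"yaw": 0,"hand": 10},
    {"delta_pos": [0,0,0],"yaw": 0,"hand": 10},
  ],
)

```text
clock: 6.9
eef_pos: [568.8, -138.5, 105.0]
eef_rot: [-3.139, 0.001, 2.86]
wrist_force: [-1.8, -10.5, 7.4]
finger_gap: 22.2
```

Emit:
drive_tool(
  steps=[
    {"delta_pos": [10,-5,0],"yaw": 0,"hand": 10},
    {"delta_pos": [9,-8,0],"yaw": 0,"hand": 10},
    {"delta_pos": [7,-9,0],"yaw": 0,"hand": 10},
    {"delta_pos": [5,-10,0],"yaw": 0,"hand": 10},
    {"delta_pos": [0,0,0],"yaw": 0,"hand": 10},
  ],
)

```text
clock: 7.32
eef_pos: [598.4, -170.7, 105.0]
eef_rot: [-3.14, -0.002, 2.859]
wrist_force: [-9.8, -5.7, 10.1]
finger_gap: 22.4
```

Emit:
drive_tool(
  steps=[
    {"delta_pos": [2,-11,0],"yaw": 0,"hand": 10},
    {"delta_pos": [0,-12,0],"yaw": 0,"hand": 10},
    {"delta_pos": [-2,-11,0],"yaw": 0,"hand": 10},
    {"delta_pos": [-4,-11,0],"yaw": 0,"hand": 10},
    {"delta_pos": [0,0,0],"yaw": 0,"hand": 10},
  ],
)

```text
clock: 7.73
eef_pos: [594.1, -216.0, 105.1]
eef_rot: [-3.141, -0.001, 2.859]
wrist_force: [-3.0, -1.3, 5.3]
finger_gap: 22.5
```

Emit:
drive_tool(
  steps=[
    {"delta_pos": [-7,-9,0],"yaw": 0,"hand": 10},
    {"delta_pos": [-8,-8,0],"yaw": 0,"hand": 10},
    {"delta_pos": [0,0,0],"yaw": 0,"hand": 10},
  ],
)

```text
clock: 7.98
eef_pos: [580.3, -230.8, 105.3]
eef_rot: [3.138, 0.002, 2.859]
wrist_force: [2.8, 7.6, 3.9]
finger_gap: 22.2
```

Emit:
drive_tool(
  steps=[
    {"delta_pos": [-9,-6,0],"yaw": 0,"hand": 10},
    {"delta_pos": [-10,-5,0],"yaw": 0,"hand": 10},
    {"delta_pos": [-11,-2,0],"yaw": 0,"hand": 10},
    {"delta_pos": [0,0,0],"yaw": 0,"hand": 10},
  ],
)

```text
clock: 8.32
eef_pos: [548.5, -244.3, 104.4]
eef_rot: [3.141, -0.002, 2.86]
wrist_force: [0.2, -1.4, 1.0]
finger_gap: 10.3
```

Emit:
drive_tool(
  steps=[
    {"delta_pos": [-6,0,0],"yaw": 0,"hand": 10},
    {"delta_pos": [-6,0,0],"yaw": 0,"hand": 10},
    {"delta_pos": [-6,2,0],"yaw": 0,"hand": 10},
    {"delta_pos": [0,0,0],"yaw": 0,"hand": 10},
  ],
)

```text
clock: 8.65
eef_pos: [531.0, -242.5, 104.6]
eef_rot: [3.142, -0.001, 2.859]
wrist_force: [0.3, 0.2, -0.4]
finger_gap: 9.9
```

The gap dropped to 10 mm, so the knob slipped out of the pads, probably when the wheel hit its stop. I'll look.

```bash
python3 - <<'E'
from cell import manip
from h import *; import cv2
c=manip.camera("side");w=manip.camera("wrist")
np.savez("s2.npz",**c)
cv2.imwrite("pics/k3.png",cv2.hconcat([cv2.resize(c["frame"][150:300,240:390,::-1],(390,390),interpolation=cv2.INTER_CUBIC),cv2.resize(w["frame"][:,:,::-1],(390,390))]))
E
```

```text
(no output)
```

View pics/k3.png

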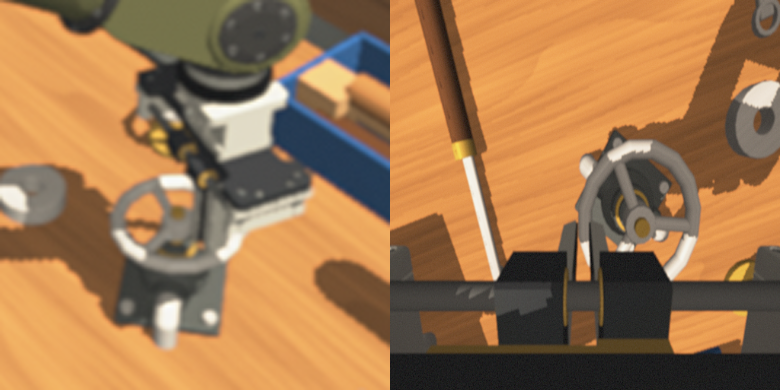

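Emit:
drive_tool(
  steps=[
    {"delta_pos": [-5,0,0],"yaw": 0,"hand": 10},
    {"delta_pos": [0,0,30],"yaw": 0,"hand": 10},
    {"delta_pos": [-30,10,30],"yaw": 0,"hand": 40},
    {"delta_pos": [-38,10,0],"yaw": 0,"hand": 70},
    {"delta_pos": [0,0,0],"yaw": 0,"hand": 70},
  ],
)

```text
clock: 9.17
eef_pos: [455.6, -221.4, 163.4]
eef_rot: [3.141, -0.002, 2.86]
wrist_force: [0.1, 0.1, -0.2]
finger_gap: 26.9
```

```bash
python3 - <<'E'
from cell import manip
from h import *; import cv2
c=manip.camera("side");w=manip.camera("wrist")
np.savez("s3.npz",**c);np.savez("w3.npz",**w)
cv2.imwrite("pics/k4.png",cv2.hconcat([cv2.resize(c["frame"][150:300,240:390,::-1],(390,390),interpolation=cv2.INTER_CUBIC),cv2.resize(w["frame"][:,:,::-1],(390,390))]))
print(manip.read_state()["eef_pos"])
E
```

```text
[ 459.76484522 -223.11879379  164.00307613]
```

View pics/k4.png

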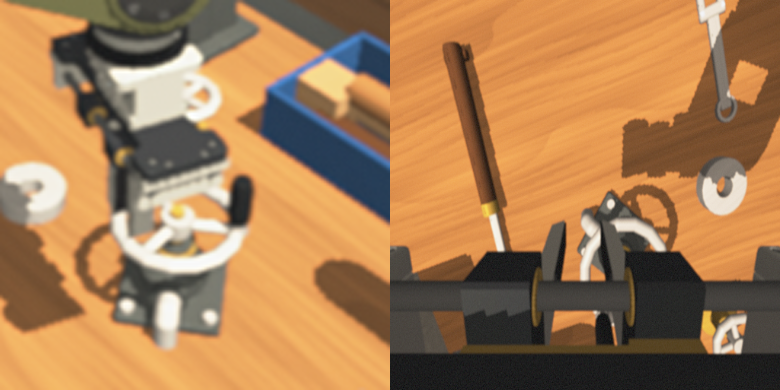

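```bash
python3 - <<'E'
from h import *; import cv2
c=np.load("s3.npz");P=pts(c);v,u=np.mgrid[0:384,0:512];z=P[...,2];f=c["frame"].astype(int)
k=(f.max(-1)<70)&(z>108)&(z<165)&(abs(u-332)<9)&(abs(v-228)<16)
t=k&(z>148)
for n,m in(("all",k),("top",t)): print(n,m.sum(),P[m].mean(0),P[m].min(0),P[m].max(0))
# mask centroid columns: axis ray at z mid
uu,vv=u[k],v[k]; print(uu.min(),uu.max(),vv.min(),vv.max(), ray(c,(uu.min()+uu.max())/2,(vv.min()+vv.max())/2,131))
E
```

```text
all 110 [ 575.49302038 -234.92180834  139.39790149] [ 570.27435938 -241.9543388   112.64948901] [ 583.12727973 -226.64888882  160.03890533]
top 38 [ 577.2675094  -233.77200115  154.55518571] [ 570.27435938 -241.33392936  148.40912203] [ 583.12727973 -226.64888882  160.03890533]
328 335 218 236 [ 581.88636001 -228.35556966  131.        ]
```

The side view shows the knob at about (332,228), on the wheel at about -51°. That is the angle at the last gripped reading, so this looks like the stop. I'll regrip with the jaws along the tangent so a pad does the pushing, then press against the stop again to confirm.

Emit:
drive_tool(
  steps=[
    {"delta_pos": [24,-2,0],"yaw": -0.105,"hand": 70},
    {"delta_pos": [24,-2,0],"yaw": -0.105,"hand": 70},
    {"delta_pos": [24,-2,0],"yaw": -0.105,"hand": 70},
    {"delta_pos": [24,-2,0],"yaw": -0.105,"hand": 70},
    {"delta_pos": [24,0,0],"yaw": -0.105,"hand": 70},
  ],
  squeeze=45,
)

```text
clock: 9.68
eef_pos: [582.3, -231.6, 162.7]
eef_rot: [-3.142, -0.0, 2.33]
wrist_force: [-1.0, -0.3, 0.3]
finger_gap: 67.7
```

Emit:
drive_tool(
  steps=[
    {"delta_pos": [0,0,0],"yaw": -0.105,"hand": 70},
    {"delta_pos": [0,0,0],"yaw": 0,"hand": 70},
  ],
)

```text
clock: 9.85
eef_pos: [581.7, -231.1, 162.1]
eef_rot: [-3.141, -0.001, 2.226]
wrist_force: [0.2, -1.4, 0.4]
finger_gap: 70.2
```

```bash
python3 - <<'E'
from cell import manip
from h import *; import cv2
c=manip.camera("side");w=manip.camera("wrist")
np.savez("s4.npz",**c)
cv2.imwrite("pics/k5.png",cv2.hconcat([cv2.resize(c["frame"][150:300,240:390,::-1],(390,390),interpolation=cv2.INTER_CUBIC),cv2.resize(w["frame"][:,:,::-1],(390,390))]))
print(manip.read_state()["eef_pos"])
E
```

```text
[ 580.51654179 -231.22126358  162.75369378]
```

View pics/k5.png

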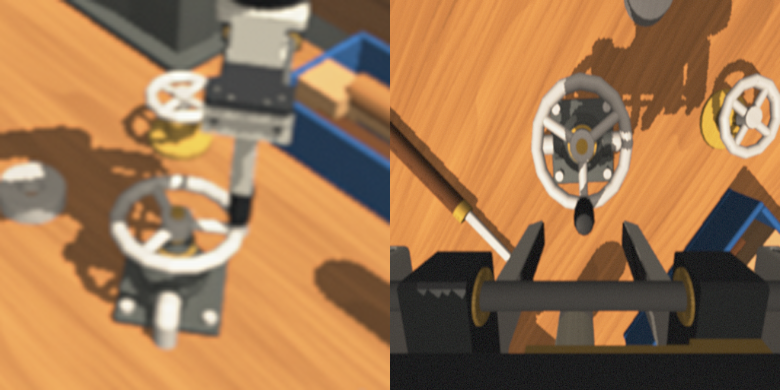

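In the wrist view the knob (585,215) lies midway between the fingers. I'll descend and grip.

Emit:
drive_tool(
  steps=[
    {"delta_pos": [0,0,-30],"yaw": 0,"hand": 70},
    {"delta_pos": [0,0,-20],"yaw": 0,"hand": 70},
    {"delta_pos": [0,0,-8],"yaw": 0,"hand": 70},
    {"delta_pos": [0,0,0],"yaw": 0,"hand": 40},
    {"delta_pos": [0,0,0],"yaw": 0,"hand": 10},
  ],
)

```text
clock: 10.37
eef_pos: [580.5, -231.4, 106.3]
eef_rot: [3.141, 0.001, 2.231]
wrist_force: [-0.2, -0.1, 0.4]
finger_gap: 59.9
```

Emit:
drive_tool(
  steps=[
    {"delta_pos": [0,0,0],"yaw": 0,"hand": 10},
    {"delta_pos": [0,0,0],"yaw": 0,"hand": 10},
    {"delta_pos": [0,0,0],"yaw": 0,"hand": 10},
    {"delta_pos": [0,0,0],"yaw": 0,"hand": 10},
    {"delta_pos": [0,0,0],"yaw": 0,"hand": 10},
  ],
)

```text
clock: 10.78
eef_pos: [580.4, -231.2, 105.8]
eef_rot: [3.141, 0.0, 2.23]
wrist_force: [-1.1, -0.6, 0.4]
finger_gap: 26.9
```

Emit:
drive_tool(
  steps=[
    {"delta_pos": [0,0,0],"yaw": 0,"hand": 10},
    {"delta_pos": [0,0,0],"yaw": 0,"hand": 10},
  ],
)

```text
clock: 10.95
eef_pos: [581.0, -230.6, 105.9]
eef_rot: [3.14, 0.001, 2.23]
wrist_force: [5.7, 4.9, 0.6]
finger_gap: 22.3
```

```bash
python3 - <<'E'
from cell import manip
from h import *; import cv2
c=manip.camera("side");w=manip.camera("wrist")
cv2.imwrite("pics/k6.png",cv2.hconcat([cv2.resize(c["frame"][150:300,240:390,::-1],(390,390),interpolation=cv2.INTER_CUBIC),cv2.resize(w["frame"][:,:,::-1],(390,390))]))
s=manip.read_state();print(s["eef_pos"],s["wrist_force"],s["finger_gap"])
E
```

```text
[ 581.06752174 -230.61701395  105.86648054] [4.50202843 3.1521554  0.32785962] 21.978423908975838
```

View pics/k6.png

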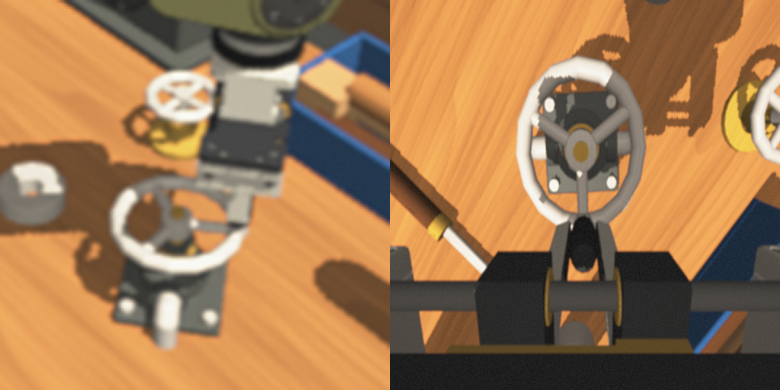

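Emit:
drive_tool(
  steps=[
    {"delta_pos": [-2,-2,0],"yaw": 0,"hand": 10},
    {"delta_pos": [0,0,0],"yaw": 0,"hand": 10},
    {"delta_pos": [0,0,0],"yaw": 0,"hand": 10},
  ],
)

```text
clock: 11.3
eef_pos: [580.8, -230.8, 105.9]
eef_rot: [3.136, 0.001, 2.231]
wrist_force: [18.3, 13.8, -3.3]
finger_gap: 22.5
```

Emit:
drive_tool(
  steps=[
    {"delta_pos": [-2,-2,0],"yaw": 0,"hand": 10},
    {"delta_pos": [0,0,0],"yaw": 0,"hand": 10},
    {"delta_pos": [0,0,0],"yaw": 0,"hand": 10},
  ],
)

```text
clock: 11.55
eef_pos: [580.7, -231.0, 106.0]
eef_rot: [3.131, 0.002, 2.232]
wrist_force: [31.1, 23.4, -8.2]
finger_gap: 22.3
```

The stop is firm: 39 N of push moved the knob under 0.5 mm, at (580.8,-230.8), which is -51°. That is the closed position. Next come two full counter-clockwise turns.

```bash
python3 rows.py -51 15 24
```

```text
-36 [9.0, 11.0]
-21 [7.0, 12.0]
-6 [4.0, 14.0]
9 [-1.0, 15.0]
24 [-4.0, 13.0]
39 [-7.0, 13.0]
54 [-11.0, 9.0]
69 [-12.0, 7.0]
84 [-14.0, 4.0]
99 [-15.0, -1.0]
114 [-13.0, -4.0]
129 [-13.0, -7.0]
144 [-9.0, -11.0]
159 [-7.0, -12.0]
174 [-4.0, -14.0]
189 [1.0, -15.0]
204 [4.0, -13.0]
219 [7.0, -13.0]
234 [11.0, -9.0]
249 [12.0, -7.0]
264 [14.0, -4.0]
279 [15.0, 1.0]
294 [13.0, 4.0]
309 [13.0, 7.0]
```

Emit:
drive_tool(
  steps=[
    {"delta_pos": [4,4,0],"yaw": 0,"hand": 10},
    {"delta_pos": [0,0,0],"yaw": 0,"hand": 10},
  ],
)

```text
clock: 11.72
eef_pos: [581.4, -230.4, 105.8]
eef_rot: [3.141, 0.001, 2.231]
wrist_force: [1.3, 1.5, 1.6]
finger_gap: 21.8
```

Emit:
drive_tool(
  steps=[
    {"delta_pos": [9,11,0],"yaw": 0,"hand": 10},
    {"delta_pos": [7,12,0],"yaw": 0,"hand": 10},
    {"delta_pos": [4,14,0],"yaw": 0,"hand": 10},
    {"delta_pos": [-1,15,0],"yaw": 0,"hand": 10},
    {"delta_pos": [0,0,0],"yaw": 0,"hand": 10},
  ],
)

```text
clock: 12.13
eef_pos: [599.4, -176.6, 105.8]
eef_rot: [3.141, -0.0, 2.231]
wrist_force: [3.1, 3.8, 0.9]
finger_gap: 22.1
```

Emit:
drive_tool(
  steps=[
    {"delta_pos": [-4,13,0],"yaw": 0,"hand": 10},
    {"delta_pos": [-7,13,0],"yaw": 0,"hand": 10},
    {"delta_pos": [-11,9,0],"yaw": 0,"hand": 10},
    {"delta_pos": [-12,7,0],"yaw": 0,"hand": 10},
    {"delta_pos": [0,0,0],"yaw": 0,"hand": 10},
  ],
)

```text
clock: 12.55
eef_pos: [563.5, -136.4, 105.9]
eef_rot: [-3.14, -0.0, 2.23]
wrist_force: [-3.0, -0.7, 1.8]
finger_gap: 22.2
```

Emit:
drive_tool(
  steps=[
    {"delta_pos": [-13,3,0],"yaw": 0,"hand": 10},
    {"delta_pos": [-15,-1,0],"yaw": 0,"hand": 10},
    {"delta_pos": [-13,-4,0],"yaw": 0,"hand": 10},
    {"delta_pos": [-13,-7,0],"yaw": 0,"hand": 10},
    {"delta_pos": [0,0,0],"yaw": 0,"hand": 10},
  ],
)

```text
clock: 12.97
eef_pos: [509.8, -146.8, 105.8]
eef_rot: [-3.141, 0.0, 2.229]
wrist_force: [-2.5, 0.3, 3.7]
finger_gap: 22.4
```

Emit:
drive_tool(
  steps=[
    {"delta_pos": [-9,-11,0],"yaw": 0,"hand": 10},
    {"delta_pos": [-7,-12,0],"yaw": 0,"hand": 10},
    {"delta_pos": [-4,-14,0],"yaw": 0,"hand": 10},
    {"delta_pos": [1,-15,0],"yaw": 0,"hand": 10},
    {"delta_pos": [0,0,0],"yaw": 0,"hand": 10},
  ],
)

```text
clock: 13.38
eef_pos: [492.1, -200.0, 105.7]
eef_rot: [-3.141, 0.0, 2.228]
wrist_force: [-5.6, -4.1, 10.8]
finger_gap: 22.3
```

Emit:
drive_tool(
  steps=[
    {"delta_pos": [4,-13,0],"yaw": 0,"hand": 10},
    {"delta_pos": [7,-13,0],"yaw": 0,"hand": 10},
    {"delta_pos": [11,-9,0],"yaw": 0,"hand": 10},
    {"delta_pos": [12,-7,0],"yaw": 0,"hand": 10},
    {"delta_pos": [0,0,0],"yaw": 0,"hand": 10},
  ],
)

```text
clock: 13.8
eef_pos: [528.2, -240.6, 105.7]
eef_rot: [3.14, 0.001, 2.229]
wrist_force: [1.2, -1.6, 9.2]
finger_gap: 22.1
```

Emit:
drive_tool(
  steps=[
    {"delta_pos": [14,-3,0],"yaw": 0,"hand": 10},
    {"delta_pos": [15,1,0],"yaw": 0,"hand": 10},
    {"delta_pos": [13,4,0],"yaw": 0,"hand": 10},
    {"delta_pos": [13,7,0],"yaw": 0,"hand": 10},
    {"delta_pos": [0,0,0],"yaw": 0,"hand": 10},
  ],
)

```text
clock: 14.22
eef_pos: [582.9, -229.1, 105.7]
eef_rot: [3.141, -0.001, 2.231]
wrist_force: [-0.6, 4.6, 8.4]
finger_gap: 22.0
```

Emit:
drive_tool(
  steps=[
    {"delta_pos": [8,10,0],"yaw": 0,"hand": 10},
    {"delta_pos": [7,12,0],"yaw": 0,"hand": 10},
    {"delta_pos": [4,14,0],"yaw": 0,"hand": 10},
    {"delta_pos": [-1,15,0],"yaw": 0,"hand": 10},
    {"delta_pos": [0,0,0],"yaw": 0,"hand": 10},
  ],
)

```text
clock: 14.63
eef_pos: [599.6, -177.5, 105.8]
eef_rot: [3.142, -0.0, 2.231]
wrist_force: [0.2, 2.8, 4.7]
finger_gap: 22.0
```

Emit:
drive_tool(
  steps=[
    {"delta_pos": [-4,13,0],"yaw": 0,"hand": 10},
    {"delta_pos": [-7,13,0],"yaw": 0,"hand": 10},
    {"delta_pos": [-11,9,0],"yaw": 0,"hand": 10},
    {"delta_pos": [-12,7,0],"yaw": 0,"hand": 10},
    {"delta_pos": [0,0,0],"yaw": 0,"hand": 10},
  ],
)

```text
clock: 15.05
eef_pos: [564.3, -136.7, 105.8]
eef_rot: [-3.141, -0.0, 2.231]
wrist_force: [-0.9, 2.7, 2.1]
finger_gap: 22.3
```

Emit:
drive_tool(
  steps=[
    {"delta_pos": [-13,3,0],"yaw": 0,"hand": 10},
    {"delta_pos": [-15,-1,0],"yaw": 0,"hand": 10},
    {"delta_pos": [-13,-4,0],"yaw": 0,"hand": 10},
    {"delta_pos": [-13,-7,0],"yaw": 0,"hand": 10},
    {"delta_pos": [0,0,0],"yaw": 0,"hand": 10},
  ],
)

```text
clock: 15.47
eef_pos: [509.9, -147.0, 105.7]
eef_rot: [-3.141, -0.001, 2.229]
wrist_force: [-7.5, 4.7, 8.0]
finger_gap: 21.9
```

Emit:
drive_tool(
  steps=[
    {"delta_pos": [-9,-11,0],"yaw": 0,"hand": 10},
    {"delta_pos": [-7,-12,0],"yaw": 0,"hand": 10},
    {"delta_pos": [-4,-14,0],"yaw": 0,"hand": 10},
    {"delta_pos": [1,-15,0],"yaw": 0,"hand": 10},
    {"delta_pos": [0,0,0],"yaw": 0,"hand": 10},
  ],
)

```text
clock: 15.88
eef_pos: [492.2, -200.8, 105.7]
eef_rot: [-3.141, 0.0, 2.228]
wrist_force: [-6.3, -3.9, 12.4]
finger_gap: 22.3
```

Emit:
drive_tool(
  steps=[
    {"delta_pos": [4,-13,0],"yaw": 0,"hand": 10},
    {"delta_pos": [7,-13,0],"yaw": 0,"hand": 10},
    {"delta_pos": [11,-9,0],"yaw": 0,"hand": 10},
    {"delta_pos": [12,-6,0],"yaw": 0,"hand": 10},
    {"delta_pos": [0,0,0],"yaw": 0,"hand": 10},
  ],
)

```text
clock: 16.3
eef_pos: [528.3, -240.6, 105.7]
eef_rot: [3.141, 0.001, 2.229]
wrist_force: [1.0, -3.1, 9.1]
finger_gap: 22.1
```

Emit:
drive_tool(
  steps=[
    {"delta_pos": [14,-3,0],"yaw": 0,"hand": 10},
    {"delta_pos": [14,0,0],"yaw": 0,"hand": 10},
    {"delta_pos": [13,4,0],"yaw": 0,"hand": 10},
    {"delta_pos": [10,5,0],"yaw": 0,"hand": 10},
    {"delta_pos": [0,0,0],"yaw": 0,"hand": 10},
  ],
)

```text
clock: 16.72
eef_pos: [579.0, -232.3, 105.7]
eef_rot: [3.141, -0.0, 2.231]
wrist_force: [0.2, 3.5, 9.1]
finger_gap: 22.1
```

Emit:
drive_tool(
  steps=[
    {"delta_pos": [0,0,0],"yaw": 0,"hand": 10},
    {"delta_pos": [0,0,0],"yaw": 0,"hand": 10},
    {"delta_pos": [0,0,0],"yaw": 0,"hand": 10},
  ],
)

```text
clock: 16.97
eef_pos: [578.0, -233.0, 105.8]
eef_rot: [3.141, -0.0, 2.23]
wrist_force: [-0.1, 3.3, 6.5]
finger_gap: 22.0
```

Emit:
drive_tool(
  steps=[
    {"delta_pos": [3,2,0],"yaw": 0,"hand": 10},
    {"delta_pos": [0,0,0],"yaw": 0,"hand": 10},
    {"delta_pos": [0,0,0],"yaw": 0,"hand": 10},
    {"delta_pos": [0,0,0],"yaw": 0,"hand": 10},
    {"delta_pos": [0,0,0],"yaw": 0,"hand": 10},
  ],
)

```text
clock: 17.38
eef_pos: [580.7, -231.0, 105.7]
eef_rot: [3.141, -0.001, 2.23]
wrist_force: [-1.0, 3.7, 7.1]
finger_gap: 22.0
```

```bash
python3 - <<'E'
from cell import manip
from h import *; import cv2
c=manip.camera("side");w=manip.camera("wrist")
P=pts(c);z=P[...,2]
v,u=np.mgrid[0:384,0:512];q=(abs(u-211)<14)&(abs(v-180)<20)&(z>75)&(z<95); print("plunger z",np.median(z[q]),q.sum())
cv2.imwrite("pics/e1.png",cv2.hconcat([cv2.resize(c["frame"][:,:,::-1],(400,300)),cv2.resize(c["frame"][150:300,240:390,::-1],(300,300),interpolation=cv2.INTER_CUBIC)]))
cv2.imwrite("pics/e2.png",w["frame"][:,:,::-1])
s=manip.read_state();print(s["clock"],s["eef_pos"],s["wrist_force"],s["finger_gap"],s["qd"].round(3))
E
```

```text
plunger z 85.51607151468693 107
17.4833 [ 580.72399893 -230.99253613  105.7536477 ] [-1.04504105  3.11536939  7.56928376] 22.327042940187113 [ 0.    -0.002  0.001  0.     0.003 -0.001]
```

View pics/e1.png

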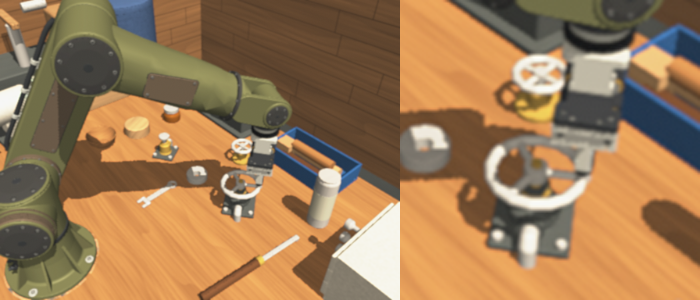

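View pics/e2.png

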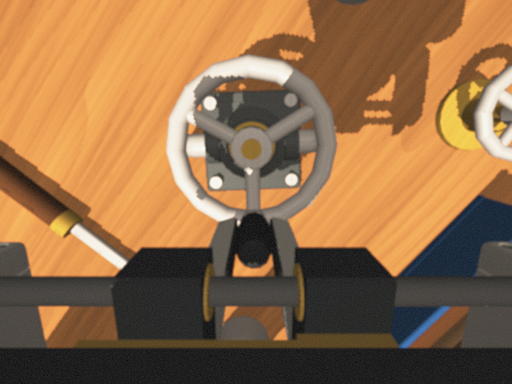

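The wrist view shows the knob (255,235) held between the pads with a wheel spoke pointing straight at it, the same view as at the stop. The arm is still, the TCP is back at the stop position, and the plunger head is at z≈85. I'm handing in.

```bash
python3 -c "
from cell import manip
print(manip.sign_off()); s=manip.read_state(); print(s['clock'],s['eef_pos'],s['finger_gap'],s['wrist_force'])"
```

```text
the job is handed in; nothing more can be done
None
the job is handed in; nothing more can be done
```

The job is handed in at about 17.5 s. The bleed valve is two turns open from its closed stop, and the knob is still gripped. The hand-in gave no verdict.

- **Plunger:** I pushed it to its hard stop, where the force reached about 39 N and the head read z≈72 mm. It sprang back by itself to about 85 mm.
- **Closing the valve:** I turned the large wheel clockwise to its stop. The knob slipped out of the pads as the wheel reached it. I regripped with the jaws along the direction of motion and pushed again: about 39 N moved the knob less than 0.5 mm.
- **Backing off:** I turned two full turns counter-clockwise, ending at (580.7, -231.0). That matches the stop reading to within 0.1 mm.
- **At the end:** The finger gap is 22.3 mm on the 23 mm knob, with the grip set to 45 N. The arm is at rest, and the last side view shows no sign of bystanders having moved.

**Check that disagreed:** the reported tool height was about 30 mm lower than the cameras and the plunger contact showed. I set heights from the cameras and contact. That puts the grasp point about 7 mm above the knob's middle. If the reported height is right instead, it is about 23 mm below the middle. Both are inside the 30 mm limit.

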